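# Undo the hub cap of the run-out label unwinder

## Task

One of the two label unwinders has run out and carries only its bare cardboard core. Unscrew the orange hub cap of that one so that the core can be changed; one stand has a right-hand and the other a left-hand thread and nobody marked which, so feel which way the cap comes undone and do not wrench it down the wrong way, or it crushes the core. Leave the other cap and everything else as they are, and finish still holding the removed cap in the gripper, well clear above its spindle.

Things in the scene. Friction and masses are not known exactly. Their poses are not given: they have to be found in the camera images.
- stand_left: Left (+y) label unwinder, fixed to the bench: square grey base 136 x 136 mm, black turntable 120 mm across with its top 24 mm above the table. Origin: on the table, on the spindle's axis. The roll or core stands on the turntable, its top 74 mm above the table. A guide roller 62 mm high stands 57 mm towards +x and 57 mm towards +y from the axis.
- stand_right: Right (-y) label unwinder, fixed to the bench: square grey base 136 x 136 mm, black turntable 120 mm across with its top 24 mm above the table. Origin: on the table, on the spindle's axis. The roll or core stands on the turntable, its top 74 mm above the table. A guide roller 62 mm high stands 57 mm towards +x and 57 mm towards +y from the axis.
- bare_core: Brown cardboard core, all that is left of the run-out roll: tube 41 mm across, 33 mm bore, 50 mm high, fitting tight on the turntable of one of the two stands; origin: centre of underside.
- label_roll: Full white label roll, 91 mm across, 50 mm high, on the turntable of the other stand; origin: centre of underside.
- cap_left: Orange closed hub cap of the left stand, 38 mm high, painted steel, about 380 g: flange 60 mm across and 7 mm thick at the bottom, above it a round knurled grip 46 mm across. Origin: centre of its underside, z up along the spindle. It starts fully screwed down on the roll or core. The thread does not let it sink by itself when let go.
- cap_right: Orange closed hub cap of the right stand, 38 mm high, painted steel, about 380 g: flange 60 mm across and 7 mm thick at the bottom, above it a round knurled grip 46 mm across. Origin: centre of its underside, z up along the spindle. It starts fully screwed down on the roll or core. The thread does not let it sink by itself when let go.
- cap_left_mark (a point): White index mark on top of the flange of the left cap, 27 mm from the axis along the cap's own x, 7 mm above its underside. The thread is steep: one turn raises the cap 20 mm; after about 0.8 of a turn (16 mm of rise) it is free to lift. Turned the tightening way it meets an end stop after 0.2 to 0.4 rad, where gently gripping fingers slip round it; pulled straight up it stays locked.
- tip_left (a point): Tip of the left stand's spindle, hidden in the cap at first, 105 mm above the table, on the axis. The spindle (thread 28 mm across) is fixed and does not turn. One stand has an ordinary right-hand thread, the other a left-hand one; which is which changes and is not marked.
- cap_right_mark (a point): White index mark on top of the flange of the right cap, 27 mm from the axis along the cap's own x, 7 mm above its underside. The thread is steep: one turn raises the cap 20 mm; after about 0.8 of a turn (16 mm of rise) it is free to lift. Turned the tightening way it meets an end stop after 0.2 to 0.4 rad, where gently gripping fingers slip round it; pulled straight up it stays locked.
- tip_right (a point): Tip of the right stand's spindle, hidden in the cap at first, 105 mm above the table, on the axis. The spindle (thread 28 mm across) is fixed and does not turn. One stand has an ordinary right-hand thread, the other a left-hand one; which is which changes and is not marked.
- fresh_roll: Spare label roll lying flat on the table, 83 mm across, 51 mm high; origin: centre of underside. Bystander.
- cream_pot: Round cream pot lying flat, 90 mm across, 32 mm high; origin: centre of underside. Bystander.
- scanner: Black hand-held barcode scanner lying on the table, 159 x 100 x 52 mm; origin: centre of underside. Bystander.
- cream_tube: White tube lying flat, 51 x 181 x 34 mm; origin: centre of underside. Bystander.
- marker: Marker pen lying on the table, 17 x 137 x 19 mm; origin: centre of underside. Bystander.
Things that resemble listed ones, but are neither listed nor needed, are in the scene too. Leave any blue or turquoise look-alike of the cap_left alone.

How it is judged:
By the outcome, as a careful person would: the job done as asked, in the order asked, and still so for the second after the job is handed in, while the arm keeps its last pose, push and grip.
It also fails if it takes over 72 s, if anything falls off the work surface, if the arm or the gripper's body presses on something with over 40 N, if the wrist force passes 120 N, or if a joint passes its speed limit or range.

## Robot

A 7-joint arm with a two-finger parallel gripper is mounted at the origin on a cart in front of the work surface, level with it; the furniture and walls round the work are solid. World frame = base frame: x ahead of the robot, y to its left, z up, the work surface at z = 0. Lengths are in m, angles in degrees, forces in N, time in s.
With the tool pointing down it reaches from about 0.4 to 0.9 m from the base axis. Payload 5.5 kg.
Tool frame: the origin (TCP) lies between the finger pads; the fingertips stand 17 mm ahead of it and the grasp point (between the pads) lies 2 mm behind it (r.tip_reach is the distance from the TCP to the fingertips, in m); z points along the fingers, y is the line along which they close (so a half turn about z gives the same grasp; the last joint's range is limited). The gripper opens to 92 mm and grips with 3 to 60 N. Pads are 19 mm wide; open, the fingers measure 130 mm over their backs; the gripper's body (75 mm by 190 mm) begins 47 mm behind the grasp point.
Start: joints at [85.898, 28.699, -24.465, 88.831, 12.651, 65.22, -12.049], TCP at [0.214, -0.614, 0.244] pointing down, gripper open.
Joint ranges: [-164.97, 164.97], [-17.58, 116.51], [-87.97, 89.64], [11.32, 138.91], [-80.73, 260.73], [10.89, 115.49], [-147.41, 147.41]. Speed limits (degrees/s): [147.25, 147.25, 180, 180, 180, 180, 180].

## Interface

Orientations are given as [roll, pitch, yaw] about the fixed x, y, z axes, in that order (R = Rz(yaw) Ry(pitch) Rx(roll)).
In Python, from rig import r, eyes, nets gives the robot as it stands.
- The arm moves only by the tool drive_tool, never from a script. Its argument "motion" is a list of rows, each an object with "delta_pos": the shift along the tool's x, y, z as a fraction of full scale, a list of three; "yaw": the turn about the tool's z as a fraction of full scale. In form: [{"delta_pos": [x, y, z], "yaw": yaw}, ...]. A call has 1 to 20 rows; each row is the pose to reach, as a shift and turn from the pose commanded when the call began, along the tool's axes at that moment, turning the shorter way round; what a row does not reach only later rows make up. Full scale, the value 1, is 0.5 m for a shift and 2 pi rad for a turn. A row lasts 1/10 s, in which the tool goes at most 50 mm and 8.59 degrees, less where a joint would pass 70% of its speed; a pose out of reach is approached as far as the arm can. A call with a number of a shift or a turn outside -1 to 1 is refused whole. A call with a gripper value outside its range is refused whole. "jaw" is the closure, from -1 (fully open) to 1 (shut), set as the call begins (left out, the last holds). The fingers move at their own pace and stop on an object; "force" is the grip in N (left out, the last holds). Time passes only in rows, so rows that repeat a pose let the fingers close. It gives the time, the measured TCP pose, the force, the opening and the grip force at its end, in the units of the state.
- r.observe(): the state, without advancing time (a new reading comes with each control period).
- eyes.read_camera(name): name is "side" or "top"; returns a dict with "color" (420x560x3 uint8, red, green, blue), "camera_matrix" (3x3 intrinsics, pixels), "rvec" (rotation vector, rad) and "tvec" (3), from world to camera coordinates, as OpenCV has them. Camera axes: x right, y down, z forward; pixel columns grow to the right and rows downward; lengths in m; the calibration is good to about 2 mm. A picture is of the moment at which its call begins. There is no depth.
- r.sign_off(): hands the job in; it is judged then, once.
Trained networks look in the newest picture that a camera, given by its name, has taken for a name from the list of things; names that differ only in an ending like _2 or _b are one class to them, and where a whole thing is asked for, a point or a joint stands for the part that bears it (a point fixed in the world has none). Each returns a list of dicts, best first, with "score" (0 to 1); they miss things now and then, are a little off and sometimes report something else, mostly with a low value. They report only what shows in the picture. A call takes as long as a camera call. They do not tell look-alikes from the thing itself.
- nets.silhouettes(camera, query): "region" (420x560 bool, what is visible of it).
- nets.spot_point(camera, query): "point" ([x, y, z] in m, in world coordinates, good to about 4 mm: a listed point, or the origin of a listed thing).
The state is a dict: "t": time; "joint_positions": joint angles; "joint_velocities": joint speeds; "joint_efforts": joint torques, N m; "eef_pos": TCP position; "eef_rot": TCP orientation; "force": force on the tool from outside, world axes, zero at the start; "ft_torque": the same for the moment, N m; "finger_gap": finger opening in m; "grasp_force": force on a finger pad.
Only numpy, scipy, OpenCV 4.12 (cv2) and the standard library are available. Lean on these libraries where they do the work, as an engineer would, in place of code of your own. Each camera call takes 0.05 s, during which the arm holds its last target. There are 200 camera calls.

## Working session

There is one attempt and no reset: what is moved stays moved. The work goes in short steps, Python scripts to look and compute and a tool call to move; the robot and the scene stay as the last step left them, time stands still between calls to the robot, and variables do not carry over. Pictures are saved under pics/ and viewed, at most 10 in all, crops included, and the job is handed in when it is done.

Besides the shell and the picture viewer there is one more tool, called after "Request:" by a JSON object that holds its "method" and its "body". drive_tool: Moves the arm, as the interface text tells. Shift numbers are shares of 0.5 m and turn numbers shares of 2 pi rad, none past 1 either way. Its arguments: {"type":"object","properties":{"motion":{"type":"array","items":{"type":"object","properties":{"delta_pos":{"type":"array","items":{"type":"number","minimum":-1,"maximum":1}},"yaw":{"type":"number","minimum":-1,"maximum":1}}}},"jaw":{"type":"number"},"force":{"type":"number"}},"required":["motion"]}

```bash
mkdir -p pics; cat > h.py <<'E'
from rig import r,eyes,nets
import numpy as np,cv2
def snap(c,n):
    d=eyes.read_camera(c); cv2.imwrite(f'pics/{n}.png',d['color'][:,:,::-1]); return d
def proj(d,p):
    return cv2.projectPoints(np.array(p,float).reshape(-1,3),d['rvec'],d['tvec'],d['camera_matrix'],None)[0].reshape(-1,2)
def tri(d1,u1,d2,u2):
    P=[d['camera_matrix']@np.c_[cv2.Rodrigues(np.array(d['rvec'],float))[0],np.array(d['tvec']).reshape(3)] for d in (d1,d2)]
    X=cv2.triangulatePoints(P[0],P[1],np.array(u1,float).reshape(2,1),np.array(u2,float).reshape(2,1)); return (X[:3]/X[3]).ravel()
E
python3 - <<'E'
from h import *
print(r.observe())
d={c:snap(c,c+'0') for c in('side','top')}
np.set_printoptions(precision=4,suppress=True)
for q in['cap_left','cap_right','stand_left','stand_right','bare_core','label_roll','cap_left_mark','cap_right_mark']:
  for c in d:
    for o in nets.spot_point(c,q)[:3]: print(q,c,round(o['score'],2),np.round(o['point'],4),proj(d[c],o['point'])[0].round())
E
```

```text
{'t': 0.0, 'joint_positions': array([ 85.8984526 ,  28.75152585, -24.45071965,  88.89103417,
        12.65194635,  65.22018252, -12.04971207]), 'joint_velocities': array([-0.0446836 , -0.00900614,  0.11556437,  0.06105304,  0.01699361,
       -0.02844539,  0.0222091 ]), 'joint_efforts': array([-4.32717334e-04, -5.66597235e+01, -5.81550792e+00, -2.79107702e+01,
       -6.84630428e-02,  3.08326527e-02,  1.69172536e-04]), 'eef_pos': array([ 0.21327436, -0.61331351,  0.24270244]), 'eef_rot': array([-1.79890568e+02, -1.04396722e-03,  1.91825708e+01]), 'force': array([ 0.06280719, -0.13771747,  0.01938985]), 'ft_torque': array([-0.01356525,  0.03498558,  0.01462415]), 'grasp_force': 0.0, 'finger_gap': 0.09218701514616134}
cap_left side 0.66 [0.3756 0.2122 0.001 ] [292. 338.]
cap_left side 0.65 [ 0.4602 -0.039  -0.0003] [294. 259.]
cap_left side 0.63 [ 0.3906  0.0858 -0.0004] [305. 297.]
cap_left top 0.8 [ 0.4639 -0.0394 -0.0026] [256. 244.]
cap_left top 0.77 [0.396  0.086  0.0002] [214. 266.]
cap_left top 0.71 [0.375  0.2105 0.0039] [172. 272.]
cap_right side 0.92 [ 0.5691 -0.1581  0.0755]
[... 485 characters left out ...]
.32 [ 0.3785 -0.0322  0.0012] [253. 273.]
label_roll side 0.57 [ 0.5728 -0.159   0.0233] [270. 218.]
label_roll top 0.83 [ 0.5639 -0.1559  0.0234] [295. 211.]
cap_left_mark side 0.79 [ 0.4353 -0.0438  0.0042] [304. 258.]
cap_left_mark side 0.79 [0.3532 0.2048 0.0089] [304. 336.]
cap_left_mark side 0.63 [0.5666 0.0964 0.0782] [229. 254.]
cap_left_mark top 0.87 [0.3525 0.201  0.008 ] [174. 280.]
cap_left_mark top 0.83 [0.5649 0.0975 0.0806] [207. 206.]
cap_left_mark top 0.63 [ 0.4324 -0.0404  0.0068] [256. 255.]
cap_right_mark side 0.91 [ 0.5931 -0.1574  0.0767] [262. 200.]
cap_right_mark side 0.64 [ 0.5688 -0.1589  0.002 ] [271. 225.]
cap_right_mark side 0.3 [0.5352 0.0924 0.0723] [243. 258.]
```

View pics/side0.png

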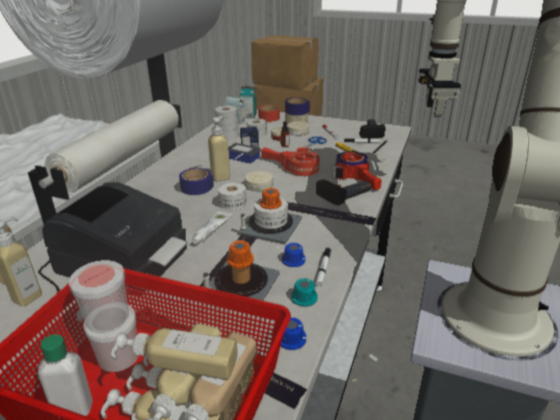

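View pics/top0.png

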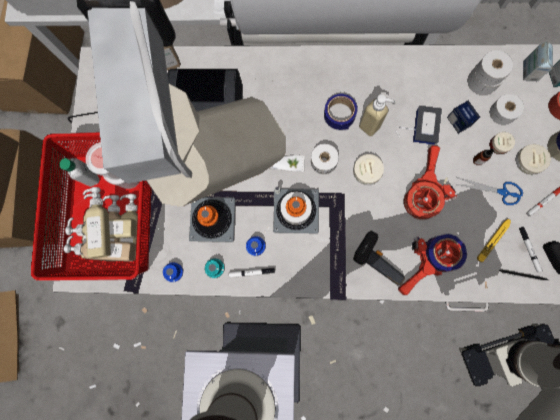

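The side view shows the bare brown core under the orange cap on the left stand at about (240,262), and the label roll on the right stand at (270,212). The top view shows the left cap at (206,215), with something elevated at about (200,130) that could obstruct the arm. I'll refine the cap axis and check that object.

```bash
python3 - <<'E'
from h import *
np.set_printoptions(precision=4,suppress=True)
d={c:snap(c,c+'1') for c in('side','top')}
for c in d: print(c,'campos',(-cv2.Rodrigues(np.array(d[c]['rvec'],float))[0].T@np.array(d[c]['tvec']).reshape(3)))
cen={}
for c in d:
  hsv=cv2.cvtColor(d[c]['color'],cv2.COLOR_RGB2HSV)
  m=cv2.inRange(hsv,(4,150,90),(20,255,255))
  n,l,s,ce=cv2.connectedComponentsWithStats(m)
  for i in range(1,n):
    if s[i,4]>60: print(c,s[i],ce[i])
  print(proj(d[c],[[.537,.098,.074],[.537,.098,.081],[.537,.098,.112],[.56,.098,.112],[.514,.098,.112],[.537,.121,.112],[.537,.075,.112]]).round(1))
  x,y=(242,255) if c=='side' else (206,215)
  im=d[c]['color'][y-50:y+50,x-65:x+65,::-1]
  cv2.imwrite(f'pics/{c}1c.png',cv2.resize(im,None,fx=6,fy=6,interpolation=cv2.INTER_CUBIC))
E
python3 -c "
import cv2,numpy as np
a=cv2.imread('pics/side1c.png');b=cv2.imread('pics/top1c.png')
cv2.imwrite('pics/both1.png',cv2.resize(np.vstack([a,b]),(390,600)))"
```

```text
side campos [0.1542 0.8369 0.6891]
top campos [ 0.3442 -0.1684  1.2747]
side [259 108  20  13 168] [269.5536 114.7202]
side [278 150  40  19 358] [300.4581 159.5559]
side [343 151  19  10  64] [351.2656 156.9062]
side [291 169  26   6  88] [303.9773 171.9545]
side [260 188  21  21 303] [270.3927 199.0627]
side [227 240  26  29 521] [239.8541 255.8042]
[[240.8 259.1]
 [240.6 256.5]
 [239.9 244.9]
 [230.3 242.8]
 [249.5 247.1]
 [235.2 250.8]
 [244.3 239.3]]
top [418 181  28  33 130] [434.4769 193.7462]
top [286 197  20  20 252] [295.5    206.9008]
top [197 206  21  21 294] [207.2347 216.0986]
[[207.  215.8]
 [206.5 215.4]
 [204.2 213.7]
 [204.6 205.6]
 [203.7 221.7]
 [196.1 213.5]
 [212.3 213.8]]
```

View pics/both1.png

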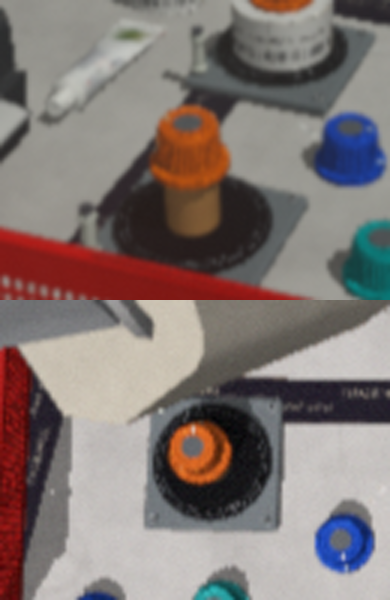

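The crops show the cap (grey top disc, white index mark towards +x) on its brown core, standing clear. I'll fit its pose to the silhouettes and check how high the cream overhead object is.

```bash
cat > fit.py <<'E'
from h import *
from scipy.optimize import minimize
def rings(p):
    a=np.linspace(0,2*np.pi,40); o=[]
    for rr,z in((.030,0),(.030,.007),(.023,.007),(.022,.038)): o+= [np.c_[p[0]+rr*np.cos(a),p[1]+rr*np.sin(a),0*a+p[2]+z]]
    return np.vstack(o)
def mask(d,c0):
    hsv=cv2.cvtColor(d['color'],cv2.COLOR_RGB2HSV)
    m=cv2.inRange(hsv,(4,130,60),(20,255,255)); n,l,s,ce=cv2.connectedComponentsWithStats(m)
    i=1+np.argmin(np.hypot(*(ce[1:]-c0).T)+1e3*(s[1:,4]<60)); m=(l==i).astype(np.uint8)
    k=cv2.findContours(m,cv2.RETR_EXTERNAL,cv2.CHAIN_APPROX_NONE)[0]; h=cv2.convexHull(np.vstack(k)); o=np.zeros_like(m); cv2.fillConvexPoly(o,h,1); return o
def fit(ds,p0):
    ms=[mask(d,proj(d,np.array(p0)+[0,0,.02])[0]) for d in ds]
    ms=[cv2.resize(m,None,fx=4,fy=4,interpolation=cv2.INTER_NEAREST) for m in ms]
    def cost(p):
        e=0
        for d,m in zip(ds,ms):
            q=cv2.convexHull(((proj(d,rings(p))+.5)*4-.5).astype(np.float32)).round().astype(np.int32)
            o=np.zeros_like(m); cv2.fillConvexPoly(o,q,1); e+=np.sum(o!=m)/m.sum()
        return e
    s=minimize(cost,p0,method='Nelder-Mead',options=dict(initial_simplex=np.array(p0)+np.vstack([np.zeros(3),np.eye(3)*.008]),xatol=1e-4))
    return s.x,s.fun
E
python3 - <<'E'
from fit import *
np.set_printoptions(precision=4,suppress=True)
S=eyes.read_camera('side');T=eyes.read_camera('top')
print(fit([S,T],[.537,.098,.074])); print(fit([S,T],[.568,-.158,.074]))
R=cv2.Rodrigues(np.array(T['rvec'],float))[0]; C=-R.T@np.array(T['tvec']).reshape(3)
for u in((180,200),(280,140)):
  v=R.T@np.linalg.inv(T['camera_matrix'])@[*u,1]
  for z in(.2,.3,.4,.5,.6,.7,.8,.9):
    X=C+v*(z-C[2])/v[2]; print(u,z,X,proj(S,X)[0].round())
E
```

```text
(array([0.5383, 0.0987, 0.0685]), np.float64(0.4213973526473526))
(array([ 0.5688, -0.1578,  0.0722]), np.float64(0.20928510190396157))
(180, 200) 0.2 [0.5577 0.1438 0.2   ] [219. 219.]
(180, 200) 0.3 [0.5378 0.1147 0.3   ] [231. 170.]
(180, 200) 0.4 [0.518  0.0857 0.4   ] [244. 117.]
(180, 200) 0.5 [0.4981 0.0567 0.5   ] [258.  59.]
(180, 200) 0.6 [0.4782 0.0276 0.6   ] [273.  -3.]
(180, 200) 0.7 [ 0.4584 -0.0014  0.7   ] [290. -70.]
(180, 200) 0.8 [ 0.4385 -0.0305  0.8   ] [ 308. -144.]
(180, 200) 0.9 [ 0.4187 -0.0595  0.9   ] [ 328. -224.]
(280, 140) 0.2 [ 0.724  -0.1149  0.2   ] [208. 158.]
(280, 140) 0.3 [ 0.6887 -0.1198  0.3   ] [218. 122.]
(280, 140) 0.4 [ 0.6533 -0.1248  0.4   ] [229.  82.]
(280, 140) 0.5 [ 0.618  -0.1298  0.5   ] [242.  37.]
(280, 140) 0.6 [ 0.5827 -0.1348  0.6   ] [256. -13.]
(280, 140) 0.7 [ 0.5473 -0.1398  0.7   ] [271. -69.]
(280, 140) 0.8 [ 0.512  -0.1447  0.8   ] [ 289. -132.]
(280, 140) 0.9 [ 0.4767 -0.1497  0.9   ] [ 310. -205.]
```

The fit puts the left cap's axis at about (0.538, 0.098). The overhead object is above z ≈ 0.6, because nothing of it shows in the side view. I'll keep the tool at z ≈ 0.24 and below and go over.

Request:
{"method": "drive_tool", "body": {"motion": [{"delta_pos": [0.05, -0.055, 0], "yaw": -0.015}, {"delta_pos": [0.1, -0.11, 0], "yaw": -0.03}, {"delta_pos": [0.155, -0.165, 0], "yaw": -0.045}, {"delta_pos": [0.21, -0.225, 0], "yaw": -0.06}, {"delta_pos": [0.265, -0.285, 0], "yaw": -0.075}, {"delta_pos": [0.32, -0.345, 0], "yaw": -0.09}, {"delta_pos": [0.375, -0.405, 0], "yaw": -0.105}, {"delta_pos": [0.43, -0.465, 0], "yaw": -0.12}, {"delta_pos": [0.485, -0.525, 0], "yaw": -0.135}, {"delta_pos": [0.54, -0.585, 0], "yaw": -0.15}, {"delta_pos": [0.6, -0.645, 0], "yaw": -0.17}, {"delta_pos": [0.66, -0.705, 0], "yaw": -0.19}, {"delta_pos": [0.715, -0.765, 0], "yaw": -0.21}, {"delta_pos": [0.75, -0.805, 0], "yaw": -0.22}, {"delta_pos": [0.765, -0.823, 0], "yaw": -0.225}, {"delta_pos": [0.765, -0.823, 0], "yaw": -0.225}, {"delta_pos": [0.765, -0.823, 0], "yaw": -0.225}], "jaw": -1, "force": 10}}

```text
t: 2.8
eef_pos: [0.4392, -0.1009, 0.2435]
eef_rot: [-180.0, 0.0, 100.0]
force: [-0.5, -0.2, 0.3]
finger_gap: 0.0913
grasp_force: 0.0
```

```bash
cat >> h.py <<'E'
from scipy.spatial.transform import Rotation as Ro
def st():
    o=r.observe(); print('t',round(o['t'],2),'j',o['joint_positions'].round(0),'p',o['eef_pos'].round(4),o['eef_rot'].round(1),'F',o['force'].round(1),'M',o['ft_torque'].round(2),'gap',round(o['finger_gap'],4),'g',round(o['grasp_force'],1)); return o
def delta(o,target):
    return Ro.from_euler('xyz',o['eef_rot'],degrees=True).as_matrix().T@(np.array(target)-o['eef_pos'])/.5
E
python3 -c "
from h import *
o=st();print(delta(o,[.538,.098,.2]))"
```

```text
t 2.8 j [ 61.  12. -57. 115.  12.  58.   8.] p [ 0.4392 -0.1009  0.2435] [-180.    0.  100.] F [-0.5 -0.2  0.3] M [ 0.02 -0.12  0.01] gap 0.0913 g 0.0
[0.35726885 0.26409043 0.08672017]
```

Request:
{"method": "drive_tool", "body": {"motion": [{"delta_pos": [0.06, 0.044, 0]}, {"delta_pos": [0.12, 0.088, 0]}, {"delta_pos": [0.18, 0.132, 0.02]}, {"delta_pos": [0.24, 0.176, 0.04]}, {"delta_pos": [0.3, 0.22, 0.06]}, {"delta_pos": [0.34, 0.25, 0.08]}, {"delta_pos": [0.357, 0.264, 0.087]}, {"delta_pos": [0.357, 0.264, 0.087]}, {"delta_pos": [0.357, 0.264, 0.087]}]}}

```text
$.motion[0]: bad value
```

```bash
python3 -c "
from h import *
o=st();print(delta(o,[.538,.098,.104]))
a=snap('side','side2');b=snap('top','top2')
for d in(a,b): print(proj(d,o['eef_pos'])[0].round())
cv2.imwrite('pics/b2.png',cv2.resize(np.vstack([a['color'][130:310,130:350],b['color'][130:310,100:320]])[:,:,::-1],None,fx=1.66,fy=1.66))"
```

```text
t 2.8 j [ 61.  12. -57. 115.  12.  58.   8.] p [ 0.4392 -0.1009  0.2435] [-180.    0.  100.] F [-0.5 -0.2  0.3] M [ 0.02 -0.12  0.01] gap 0.0913 g 0.0
[0.3573558  0.26423864 0.27872009]
[312. 160.]
[271. 245.]
```

View pics/b2.png

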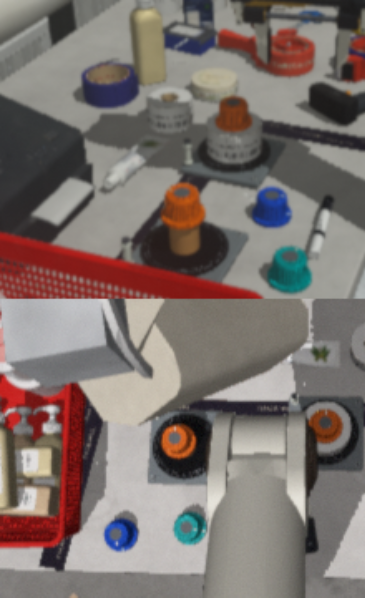

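The move was refused because every row needs a yaw. The picture shows the arm clear of both stands, with the left cap untouched at about (180,440) in the lower half. I'll resend it.

Request:
{"method": "drive_tool", "body": {"motion": [{"delta_pos": [0.06, 0.044, 0], "yaw": 0}, {"delta_pos": [0.12, 0.088, 0.02], "yaw": 0}, {"delta_pos": [0.18, 0.132, 0.04], "yaw": 0}, {"delta_pos": [0.24, 0.176, 0.06], "yaw": 0}, {"delta_pos": [0.3, 0.22, 0.08], "yaw": 0}, {"delta_pos": [0.34, 0.25, 0.087], "yaw": 0}, {"delta_pos": [0.357, 0.264, 0.087], "yaw": 0}, {"delta_pos": [0.357, 0.264, 0.087], "yaw": 0}, {"delta_pos": [0.357, 0.264, 0.087], "yaw": 0}]}}

```text
t: 3.8
eef_pos: [0.5379, 0.0975, 0.2002]
eef_rot: [-180.0, 0.1, 100.1]
force: [-0.2, -0.7, -0.4]
finger_gap: 0.092
grasp_force: 0.0
```

```bash
python3 -c "
from h import *
o=st();print(delta(o,[.538,.098,.104]))
a=snap('side','side3');b=snap('top','top3')
for d in(a,b): print(proj(d,o['eef_pos'])[0].round())
cv2.imwrite('pics/b3.png',cv2.resize(np.vstack([a['color'][130:310,130:350],b['color'][130:310,100:320]])[:,:,::-1],None,fx=1.66,fy=1.66))"
```

```text
t 3.8 j [ 28.  28. -53. 106.  26.  59. -25.] p [0.5379 0.0975 0.2002] [-1.800e+02  1.000e-01  1.001e+02] F [-0.2 -0.7 -0.4] M [-0.04 -0.12 -0.01] gap 0.092 g 0.0
[0.00117325 0.00056425 0.19232861]
[237. 210.]
[197. 208.]
```

View pics/b3.png

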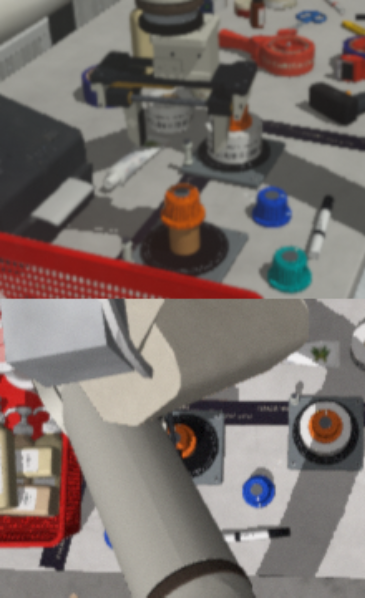

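The side view shows the open fingers straight above the left cap, straddling it along x. Next I'll descend, then close gently.

Request:
{"method": "drive_tool", "body": {"motion": [{"delta_pos": [0.001, 0, 0.05], "yaw": 0}, {"delta_pos": [0.001, 0, 0.1], "yaw": 0}, {"delta_pos": [0.001, 0, 0.14], "yaw": 0}, {"delta_pos": [0.001, 0, 0.17], "yaw": 0}, {"delta_pos": [0.001, 0, 0.19], "yaw": 0}, {"delta_pos": [0.001, 0, 0.19], "yaw": 0}]}}

```text
t: 4.5
eef_pos: [0.5373, 0.0991, 0.1043]
eef_rot: [-179.9, 0.0, 100.1]
force: [0.2, 0.0, 0.3]
finger_gap: 0.0917
grasp_force: 0.0
```

Request:
{"method": "drive_tool", "body": {"motion": [{"delta_pos": [0, 0, 0], "yaw": 0}, {"delta_pos": [0, 0, 0], "yaw": 0}, {"delta_pos": [0, 0, 0], "yaw": 0}, {"delta_pos": [0, 0, 0], "yaw": 0}, {"delta_pos": [0, 0, 0], "yaw": 0}, {"delta_pos": [0, 0, 0], "yaw": 0}, {"delta_pos": [0, 0, 0], "yaw": 0}, {"delta_pos": [0, 0, 0], "yaw": 0}], "jaw": 1, "force": 8}}

```text
t: 5.3
eef_pos: [0.538, 0.1, 0.1053]
eef_rot: [180.0, 0.0, 100.2]
force: [0.5, -0.2, 0.7]
finger_gap: 0.0479
grasp_force: 8.0
```

```bash
python3 -c "
from h import *
st()"
```

```text
t 5.3 j [ 23.  35. -47. 109.  34.  50. -31.] p [0.538  0.1    0.1053] [180.    0.  100.2] F [ 0.5 -0.2  0.7] M [-0.03 -0.14  0.  ] gap 0.0479 g 8.0
```

Request:
{"method": "drive_tool", "body": {"motion": [{"delta_pos": [0, 0, 0], "yaw": -0.01}, {"delta_pos": [0, 0, 0], "yaw": -0.02}, {"delta_pos": [0, 0, 0], "yaw": -0.03}, {"delta_pos": [0, 0, 0], "yaw": -0.03}]}}

```text
t: 5.7
eef_pos: [0.538, 0.1, 0.1053]
eef_rot: [180.0, -0.0, 111.0]
force: [0.9, -0.7, 2.2]
finger_gap: 0.0478
grasp_force: 8.0
```

```bash
python3 -c "
from h import *
st()"
```

```text
t 5.7 j [ 25.  36. -50. 109.  36.  51. -22.] p [0.538  0.1    0.1053] [180.  -0. 111.] F [ 0.9 -0.7  2.2] M [-0.06 -0.02  0.05] gap 0.0478 g 8.0
```

Request:
{"method": "drive_tool", "body": {"motion": [{"delta_pos": [0, 0, 0], "yaw": -0.01}, {"delta_pos": [0, 0, 0], "yaw": -0.02}, {"delta_pos": [0, 0, 0], "yaw": -0.03}, {"delta_pos": [0, 0, 0], "yaw": -0.03}]}}

```text
t: 6.1
eef_pos: [0.5379, 0.1002, 0.1055]
eef_rot: [180.0, -0.0, 121.7]
force: [-1.5, -0.6, 5.0]
finger_gap: 0.0481
grasp_force: 8.0
```

```bash
python3 -c "
from h import *
st()"
```

```text
t 6.1 j [ 26.  37. -52. 109.  37.  52. -13.] p [0.5379 0.1002 0.1055] [180.   -0.  121.7] F [-1.5 -0.6  5. ] M [-0.02  0.16  0.04] gap 0.0481 g 8.0
```

Torque stays near zero and the upward push is growing, so the cap seems to be rising in this direction. I'll continue past the 0.4 rad stop angle, following the rise.

Request:
{"method": "drive_tool", "body": {"motion": [{"delta_pos": [0, 0, -0.003], "yaw": -0.01}, {"delta_pos": [0, 0, -0.0035], "yaw": -0.02}, {"delta_pos": [0, 0, -0.004], "yaw": -0.03}, {"delta_pos": [0, 0, -0.0044], "yaw": -0.04}, {"delta_pos": [0, 0, -0.0048], "yaw": -0.05}, {"delta_pos": [0, 0, -0.0052], "yaw": -0.06}, {"delta_pos": [0, 0, -0.0052], "yaw": -0.06}]}}

```text
t: 6.8
eef_pos: [0.5371, 0.0996, 0.1071]
eef_rot: [-179.9, -0.1, 143.3]
force: [0.3, -0.4, -2.8]
finger_gap: 0.048
grasp_force: 8.0
```

```bash
python3 -c "
from fit import *
o=st();S=snap('side','side4');S0=None
print(proj(S,[.538,.099,.112])[0])
h=[cv2.inRange(cv2.cvtColor(cv2.imread(f'pics/{f}.png'),cv2.COLOR_BGR2HSV),(4,130,60),(20,255,255))[230:285,215:265] for f in('side1','side4')]
for m in h: ys,xs=np.nonzero(m); print(ys.min()+230,ys.max()+230,xs.min()+215,xs.max()+215,len(ys))
for q in nets.spot_point('side','cap_left_mark')[:4]: print(q['score'],q['point'])
ims=[cv2.resize(cv2.imread(f'pics/{f}.png')[205:295,195:285],(390,390),interpolation=cv2.INTER_CUBIC) for f in('side1','side4')]
cv2.imwrite('pics/c4.png',np.hstack(ims))"
```

```text
t 6.8 j [ 29.  40. -57. 109.  41.  54.   6.] p [0.5371 0.0996 0.1071] [-1.799e+02 -1.000e-01  1.433e+02] F [ 0.3 -0.4 -2.8] M [-0.01  0.02  0.02] gap 0.048 g 8.0
[239.2415747  245.10229401]
240 282 227 253 774
230 283 218 252 780
0.81 [0.3521, 0.2062, 0.0086]
0.69 [0.56, 0.1181, 0.0797]
0.69 [0.3818, 0.0567, 0.0083]
0.62 [0.4356, -0.0444, 0.0056]
```

View pics/c4.png

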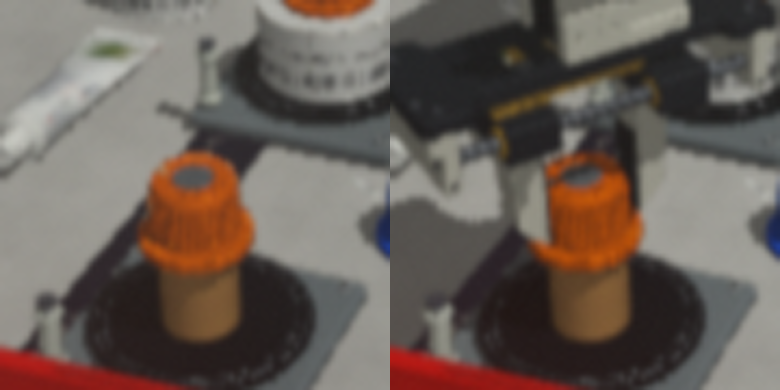

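The gripped cap turned with the fingers: the mark is now at about +41°, well past any stop, with almost no torque. So counter-clockwise (right-hand thread) is the undoing way, and I'll carry on unscrewing.

Request:
{"method": "drive_tool", "body": {"motion": [{"delta_pos": [0, 0, 0], "yaw": -0.02}, {"delta_pos": [0, 0, -0.0008], "yaw": -0.04}, {"delta_pos": [0, 0, -0.0016], "yaw": -0.06}, {"delta_pos": [0, 0, -0.0024], "yaw": -0.08}, {"delta_pos": [0, 0, -0.0032], "yaw": -0.1}, {"delta_pos": [0, 0, -0.004], "yaw": -0.12}, {"delta_pos": [0, 0, -0.0048], "yaw": -0.14}, {"delta_pos": [0, 0, -0.0056], "yaw": -0.16}, {"delta_pos": [0, 0, -0.0064], "yaw": -0.18}, {"delta_pos": [0, 0, -0.0072], "yaw": -0.2}, {"delta_pos": [0, 0, -0.008], "yaw": -0.22}, {"delta_pos": [0, 0, -0.0088], "yaw": -0.24}, {"delta_pos": [0, 0, -0.0096], "yaw": -0.26}, {"delta_pos": [0, 0, -0.0104], "yaw": -0.28}, {"delta_pos": [0, 0, -0.0112], "yaw": -0.3}, {"delta_pos": [0, 0, -0.0112], "yaw": -0.3}], "force": 12}}

```text
t: 8.5
eef_pos: [0.5378, 0.0976, 0.1129]
eef_rot: [180.0, -0.2, -108.7]
force: [-0.9, -6.9, 1.8]
finger_gap: 0.0481
grasp_force: 12.0
```

```bash
python3 -c "
from h import *
st()"
```

```text
t 8.5 j [ 39.  54. -76. 109.  58.  69. 102.] p [0.5378 0.0976 0.1129] [ 180.    -0.2 -108.7] F [-0.9 -6.9  1.8] M [-1.2   0.23  0.11] gap 0.0481 g 12.0
```

Request:
{"method": "drive_tool", "body": {"motion": [{"delta_pos": [0, 0, 0], "yaw": 0}, {"delta_pos": [0, 0, 0], "yaw": 0}, {"delta_pos": [0, 0, 0], "yaw": 0}, {"delta_pos": [0, 0, 0], "yaw": 0}, {"delta_pos": [0, 0, 0], "yaw": 0}, {"delta_pos": [0, 0, 0], "yaw": 0}], "jaw": -1}}

```text
t: 9.1
eef_pos: [0.5379, 0.1001, 0.1135]
eef_rot: [-180.0, 0.0, -108.6]
force: [0.2, -0.6, -0.2]
finger_gap: 0.0892
grasp_force: 0.0
```

Request:
{"method": "drive_tool", "body": {"motion": [{"delta_pos": [0, 0, 0], "yaw": 0.02}, {"delta_pos": [0, 0, 0], "yaw": 0.04}, {"delta_pos": [0, 0, 0], "yaw": 0.06}, {"delta_pos": [0, 0, 0], "yaw": 0.08}, {"delta_pos": [0, 0, 0], "yaw": 0.1}, {"delta_pos": [0, 0, 0], "yaw": 0.12}, {"delta_pos": [0, 0, 0], "yaw": 0.14}, {"delta_pos": [0, 0, 0], "yaw": 0.16}, {"delta_pos": [0, 0, 0], "yaw": 0.18}, {"delta_pos": [0, 0, 0], "yaw": 0.2}, {"delta_pos": [0, 0, 0], "yaw": 0.22}, {"delta_pos": [0, 0, 0], "yaw": 0.24}, {"delta_pos": [0, 0, 0], "yaw": 0.26}, {"delta_pos": [0, 0, 0], "yaw": 0.28}, {"delta_pos": [0, 0, 0], "yaw": 0.3}, {"delta_pos": [0, 0, 0], "yaw": 0.32}, {"delta_pos": [0, 0, 0], "yaw": 0.34}, {"delta_pos": [0, 0, 0], "yaw": 0.36}, {"delta_pos": [0, 0, 0], "yaw": 0.38}, {"delta_pos": [0, 0, 0], "yaw": 0.4}]}}

```text
t: 11.1
eef_pos: [0.5378, 0.1002, 0.1135]
eef_rot: [180.0, -0.0, 107.1]
force: [0.7, 0.1, 0.3]
finger_gap: 0.0918
grasp_force: 0.0
```

Request:
{"method": "drive_tool", "body": {"motion": [{"delta_pos": [0, 0, 0], "yaw": 0.02}, {"delta_pos": [0, 0, 0], "yaw": 0.04}, {"delta_pos": [0, 0, 0], "yaw": 0.06}, {"delta_pos": [0, 0, 0], "yaw": 0.06}, {"delta_pos": [0, 0, 0], "yaw": 0.06}]}}

```text
t: 11.6
eef_pos: [0.5379, 0.1002, 0.1135]
eef_rot: [180.0, 0.0, 86.0]
force: [0.0, 0.3, 0.0]
finger_gap: 0.0918
grasp_force: 0.0
```

```bash
python3 -c "
from h import *
o=st();print(delta(o,[.538,.0997,.1125]))"
```

```text
t 11.6 j [ 21.  34. -45. 109.  31.  50. -43.] p [0.5379 0.1002 0.1135] [180.   0.  86.] F [0.  0.3 0. ] M [-0.   -0.08  0.03] gap 0.0918 g 0.0
[-0.00090321  0.00030647  0.00206205]
```

Request:
{"method": "drive_tool", "body": {"motion": [{"delta_pos": [-0.003, 0, 0], "yaw": 0}, {"delta_pos": [-0.003, 0, 0], "yaw": 0}, {"delta_pos": [-0.003, 0, 0], "yaw": 0}, {"delta_pos": [-0.003, 0, 0], "yaw": 0}, {"delta_pos": [-0.003, 0, 0], "yaw": 0}, {"delta_pos": [-0.003, 0, 0], "yaw": 0}, {"delta_pos": [-0.003, 0, 0], "yaw": 0}, {"delta_pos": [-0.003, 0, 0], "yaw": 0}], "jaw": 1, "force": 14}}

```text
t: 12.4
eef_pos: [0.5377, 0.0985, 0.1134]
eef_rot: [-180.0, -0.0, 85.8]
force: [0.5, 1.1, -0.1]
finger_gap: 0.049
grasp_force: 14.0
```

Request:
{"method": "drive_tool", "body": {"motion": [{"delta_pos": [0, 0, -0.0008], "yaw": -0.02}, {"delta_pos": [0, 0, -0.0016], "yaw": -0.04}, {"delta_pos": [0, 0, -0.0024], "yaw": -0.06}, {"delta_pos": [0, 0, -0.0032], "yaw": -0.08}, {"delta_pos": [0, 0, -0.004], "yaw": -0.1}, {"delta_pos": [0, 0, -0.0048], "yaw": -0.12}, {"delta_pos": [0, 0, -0.0056], "yaw": -0.14}, {"delta_pos": [0, 0, -0.0064], "yaw": -0.16}, {"delta_pos": [0, 0, -0.0072], "yaw": -0.18}, {"delta_pos": [0, 0, -0.008], "yaw": -0.2}, {"delta_pos": [0, 0, -0.0088], "yaw": -0.22}, {"delta_pos": [0, 0, -0.0096], "yaw": -0.24}, {"delta_pos": [0, 0, -0.0104], "yaw": -0.26}, {"delta_pos": [0, 0, -0.0112], "yaw": -0.28}, {"delta_pos": [0, 0, -0.012], "yaw": -0.3}, {"delta_pos": [0, 0, -0.0128], "yaw": -0.32}, {"delta_pos": [0, 0, -0.0136], "yaw": -0.34}, {"delta_pos": [0, 0, -0.0144], "yaw": -0.36}, {"delta_pos": [0, 0, -0.0152], "yaw": -0.38}, {"delta_pos": [0, 0, -0.016], "yaw": -0.4}]}}

```text
t: 14.4
eef_pos: [0.5377, 0.0979, 0.1213]
eef_rot: [-180.0, -0.1, -130.0]
force: [-0.9, -0.7, 0.2]
finger_gap: 0.0487
grasp_force: 14.0
```

```bash
python3 -c "
from h import *
o=st()"
```

```text
t 14.4 j [ 38.  51. -74. 109.  55.  66.  83.] p [0.5377 0.0979 0.1213] [-1.8e+02 -1.0e-01 -1.3e+02] F [-0.9 -0.7  0.2] M [-0.    0.03 -0.08] gap 0.0487 g 14.0
```

Request:
{"method": "drive_tool", "body": {"motion": [{"delta_pos": [0, 0, -0.001], "yaw": -0.015}, {"delta_pos": [0, 0, -0.002], "yaw": -0.03}, {"delta_pos": [0, 0, -0.004], "yaw": -0.045}, {"delta_pos": [0, 0, -0.006], "yaw": -0.045}, {"delta_pos": [0, 0, -0.008], "yaw": -0.045}, {"delta_pos": [0, 0, -0.01], "yaw": -0.045}, {"delta_pos": [0, 0, -0.01], "yaw": -0.045}], "force": 25}}

```text
t: 15.1
eef_pos: [0.5378, 0.0981, 0.1265]
eef_rot: [-180.0, -0.0, -114.1]
force: [0.4, -0.8, -3.6]
finger_gap: 0.0483
grasp_force: 24.9
```

```bash
python3 -c "
from h import *
o=st()"
```

```text
t 15.1 j [ 40.  53. -77. 108.  56.  69.  98.] p [0.5378 0.0981 0.1265] [-180.    -0.  -114.1] F [ 0.4 -0.8 -3.6] M [-0.07 -0.22 -0.01] gap 0.0483 g 24.9
```

Fz is −3.6 N, which is exactly the cap's weight, so it's free. I'll lift it straight up.

Request:
{"method": "drive_tool", "body": {"motion": [{"delta_pos": [0, 0, -0.01], "yaw": 0}, {"delta_pos": [0, 0, -0.03], "yaw": 0}, {"delta_pos": [0, 0, -0.05], "yaw": 0}, {"delta_pos": [0, 0, -0.07], "yaw": 0}, {"delta_pos": [0, 0, -0.1], "yaw": 0}, {"delta_pos": [0, 0, -0.13], "yaw": 0}, {"delta_pos": [0, 0, -0.16], "yaw": 0}, {"delta_pos": [0, 0, -0.19], "yaw": 0}, {"delta_pos": [0, 0, -0.21], "yaw": 0}, {"delta_pos": [0, 0, -0.23], "yaw": 0}, {"delta_pos": [0, 0, -0.24], "yaw": 0}, {"delta_pos": [0, 0, -0.24], "yaw": 0}, {"delta_pos": [0, 0, -0.24], "yaw": 0}]}}

```text
t: 16.4
eef_pos: [0.5376, 0.0982, 0.246]
eef_rot: [180.0, -0.0, -114.0]
force: [0.1, 0.1, -3.1]
finger_gap: 0.0485
grasp_force: 24.9
```

```bash
python3 -c "
from h import *
o=st();S=snap('side','side5')
cv2.imwrite('pics/c5.png',cv2.resize(S['color'][130:310,130:350][:,:,::-1],None,fx=3,fy=3))"
```

```text
t 16.4 j [ 43.  45. -85. 103.  46.  77. 104.] p [0.5376 0.0982 0.246 ] [ 180.   -0. -114.] F [ 0.1  0.1 -3.1] M [ 0.16 -0.09 -0.  ] gap 0.0485 g 24.9
```

View pics/c5.png

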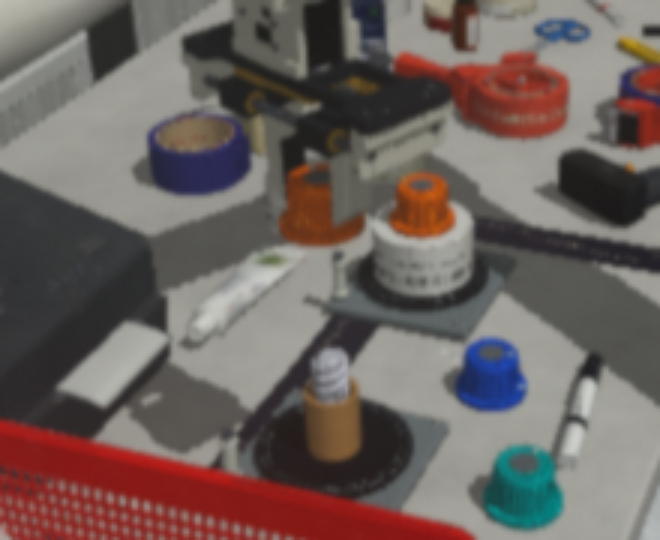

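The cap is held in the gripper at about (320,205), well above the bare spindle at (330,370). The core is in place and intact, and the right cap is untouched.

```bash
python3 -c "
from h import *
print(r.sign_off())"
```

```text
the job is handed in; nothing more can be done
None
```

The left stand's hub cap (the one on the bare core) is unscrewed: it came undone counter-clockwise, so that stand has the right-hand thread, and the gripper holds it about 0.1 m above its spindle, with the core undamaged, the right cap untouched and the job handed in.

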